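# Pull a main bearing cap with a quarter-turn puller

### The job

Take the orange-handled puller off its rack by sliding it along the keyhole slot to the wide end and lifting it off, then push its foot into the slot of the red-topped bearing cap and screw it in clockwise (seen from above) about a quarter turn to its stop. Pull the cap straight up out of its seat with the puller, carry it to the dark steel tray and lower it in until it stands upright on its feet, then let go, leaving the puller locked in the cap. Never touch the cap with the gripper, and leave the spray can, jar and timber where they are.

Things in the scene. Friction and masses are not known exactly. Their poses are not given: they have to be found in the camera images.
- puller_grip (a point): Grip point of the puller's orange handle, a flat bar 56 mm long (x), 16 mm thick (y) and 50 mm tall, from 28 mm below to 22 mm above this point; grasp across its thickness. z up along the rod. The puller weighs 0.22 kg and hangs upright by its collar (52 mm across, 6 mm thick, underside 34 mm below this point) in the rack's narrow slot; its yaw is within 0.7 rad of the rack's.
- puller_foot (a point): Centre of the foot's underside, on the rod's axis, 129 mm below puller_grip; same axes. The foot is a cross bar 30 mm long (x, as the handle), 10 mm wide (y), 7 mm high, on a 12 mm rod. On the rod above it is a seat flange 28 mm across, 5 mm thick, its underside 20 mm above this point (109 mm below puller_grip).
- cap_socket (a point): Mouth of the socket, centre of the cap's red top; z up. A slot 35 mm long (x) by 16 mm wide (y) through a lip 8 mm thick, over a chamber 14.5 mm high. The foot goes in with its bar along x (either way round) until the flange rests on the top, with 5 mm of play up to the lip. Inside stops let it turn only clockwise from above, to about 90 degrees; it holds from about 60.
- cap: Aluminium bearing cap with red top, 110 mm (x) by 50 mm (y), 58 mm high, about 0.55 kg, loose, no bolts; origin at the centre of its underside, 58 mm below cap_socket, same axes. It stands on two feet at its x ends.
- crankcase: Grey upside-down engine crankcase, 170 mm (x) by 310 mm (y), fixed; origin under its centre, z up. Three cap seats at y = -95, 0, 95 mm on a deck 60 mm high; the red cap is in any one, at the crankcase's yaw; grey bolted caps (fixed, bolt heads up to 128 mm above the bench) in the others. Cap feet sit in pockets 16 mm deep with 2 mm clearance, so the cap comes out straight up.
- rack_wide (a point): Centre of the wide end (44 mm square hole) of the keyhole slot, on the top face of the rack's yellow plate, 120 mm above the bench. The narrow part, 17 mm wide, runs from the hole along the rack's -x to 98 mm from this point; the puller hangs in it 45 to 80 mm from this point. The foot and flange pass up only through the hole: bring the rod to this point, then lift 95 mm or more.
- rack: The hanging rack: yellow plate 160 mm (x) by 120 mm (y), 6 mm thick, top 120 mm up on four blue posts, fixed; origin under its centre; x runs along the slot towards the wide end.
- tray: Dark steel tray 200 mm (x) by 160 mm (y), walls 4 mm thick and 22 mm high, fixed; origin under its centre, z up; inner floor 4 mm above the bench. The cap fits in at any yaw.
- spray_can: White spray can with an orange band, 62 mm across, 157 mm high, origin under its centre; leave it alone.
- fluid_jar: Grey jar with a black lid, 70 mm across, 90 mm high, origin under its centre; leave it alone.
- timber: Piece of timber 60 by 150 by 40 mm high, origin under its centre; leave it alone.

How it is judged:
By the outcome, as a careful person would: the job done as asked, in the order asked, and still so for the second after the job is handed in, with the robot touching nothing.
It also fails if it takes over 61 s, if anything falls off the work surface, if the arm or the gripper's body presses on something with over 40 N, if the wrist force passes 120 N, or if a joint passes its speed limit or range.

### The arm

A 6-joint arm with a two-finger parallel gripper is mounted at the origin on the work surface. World frame = base frame: x ahead of the robot, y to its left, z up, the work surface at z = 0. Lengths are in m, angles in degrees, forces in N, time in s.
With the tool pointing down it reaches from about 0.375 to 0.9 m from the base axis. Payload 3.1 kg.
Tool frame: the origin (TCP) lies at the centre of the arm's flange, where the gripper is bolted on; the fingertips stand 182 mm ahead of it and the grasp point (between the pads) lies 164 mm ahead of it; x points along the fingers, z is the direction in which the jaws open and shut, and the axes are right-handed (so a half turn about x gives the same grasp; the last joint's range is limited). The gripper opens to 87 mm and grips with 3 to 60 N. Pads are 19 mm wide; open, the fingers measure 117 mm over their backs; the gripper's body (75 mm by 190 mm) begins 51 mm behind the grasp point.
Start: joints at [59.903, 30.224, 82.088, -0, 67.689, -10.227], TCP at [0.212, 0.588, 0.405] pointing down, gripper open.
Joint ranges: [-176.69, 176.69], [-43.24, 126.21], [12.49, 139.97], [-82, 262], [0, 151.66], [-163.58, 163.58]. Speed limits (degrees/s): [159.86, 159.86, 180, 180, 180, 180].

### API

Orientations are given as a 3x3 rotation matrix whose columns are the frame's x, y, z axes.
In Python, from rig import bot gives the robot as it stands.
- The arm moves only by the shell command python3 -m crank 'ROWS' [OPENING]. ROWS is JSON, a list of rows, each an object with "offset": the shift along the tool's x, y, z in m, a list of three; "spin": the turn about the tool's x in rad. A call has 1 to 12 rows; each row shifts and turns the commanded pose from where the row before left it, along the tool's axes as they then stand; what a row does not reach is not made up. A row lasts 1/10 s, in which the tool goes at most 50 mm and 8.59 degrees, less where a joint would pass 70% of its speed; a pose out of reach is approached as far as the arm can. A call is refused whole if a number of a shift passes 0.05 or a number of a turn 0.15, either way. A call with a gripper value outside its range is refused whole. OPENING is the finger opening in m, from 0 to 0.087, set as the call begins (- or left out, the last holds). The fingers move at their own pace and stop on an object; the grip force is fixed at half the most. Time passes only in rows, so rows that do not move let the fingers close. It gives the time, the measured TCP pose, the force and the opening at its end, in the units of the state.
- bot.read_state(): the state, without advancing time (a new reading comes with each control period).
- bot.capture(name): name is "scene" or "top" or "wrist"; returns a dict with "pixels" (384x512x3 uint8, blue, green, red), "depth" (384x512 float32, m along the optical axis (not along the pixel's ray), 0 where there is no reading), "K" (3x3 intrinsics, pixels), "world_to_cam" (4x4, takes a point from world to camera coordinates). Camera axes: x right, y up, looking along -z (the intrinsics and any distortion apply to the point x, -y, -z); pixel columns grow to the right and rows downward; lengths in m; the calibration is good to about 2 mm. A picture is of the moment at which its call begins.
- bot.hand_in(): hands the job in, once; it reports no verdict.
Trained networks look in a picture, given as the dict that the camera call returned (one of the last four; its "shot" number tells which), for a name from the list of things; names that differ only in an ending like _2 or _b are one class to them, and where a whole thing is asked for, a point or a joint stands for the part that bears it (a point fixed in the world has none). Each returns a list of dicts, best first, with "p" (0 to 1); they miss things now and then, are a little off and sometimes report something else, mostly with a low value. They report only what shows in the picture. A call takes as long as a camera call.
- bot.regions_of(label, picture): "region" (384x512 bool, what is visible of it) and "extent" ([centre column, centre row, width, height] in pixels, round what is visible of it).
The state is a dict: "time_s": time; "joint_positions": joint angles; "qvel": joint speeds; "tau": joint torques, N m; "position": TCP position; "tcp_rot": TCP orientation; "force": force on the tool from outside, world axes, zero at the start; "moment": the same for the moment, N m; "opening": opening from 0.0 (shut) to 1.0 (fully open).
Only numpy, scipy, OpenCV 4.12 (cv2) and the standard library are available. Lean on these libraries where they do the work, as an engineer would, in place of code of your own. Each camera call takes 0.05 s, during which the arm holds its last target.

## Working session

There is one attempt and no reset: what is moved stays moved. The work goes in short steps, Python scripts to look and compute and a shell command to move; the robot and the scene stay as the last step left them, time stands still between calls to the robot, and variables do not carry over. Pictures are saved under pics/ and viewed, and the job is handed in when it is done.

```bash
ls; mkdir -p pics; cat > h.py <<'E'
import numpy as np, cv2
from rig import bot
def cap(n,f=None):
    c=bot.capture(n)
    if f: cv2.imwrite('pics/'+f+'.png',c['pixels'])
    return c
def world(c,u,v,d):
    K=c['K'];x=(u-K[0,2])/K[0,0]*d;y=(v-K[1,2])/K[1,1]*d
    P=np.stack([x,-y,-d,np.ones_like(d)],-1)
    return (P@np.linalg.inv(c['world_to_cam']).T)[...,:3]
def cloud(c):
    v,u=np.mgrid[0:384,0:512].astype(float)
    return world(c,u,v,c['depth'].astype(float))
def proj(c,P):
    P=np.atleast_2d(P);Q=np.c_[P,np.ones(len(P))]@c['world_to_cam'].T
    d=-Q[:,2];K=c['K']
    return np.c_[K[0,0]*Q[:,0]/d+K[0,2],K[1,1]*-Q[:,1]/d+K[1,2]]
E
python3 - <<'E'
from h import *
np.set_printoptions(precision=4,suppress=True)
s=bot.read_state();print(s)
a=cap('top','top0');b=cap('scene','scene0')
print(a.keys(),a['K'],a['world_to_cam'])
for c,nm in((a,'top'),(b,'scene')):
  W=cloud(c)
  for l in ['puller_grip','cap','crankcase','rack','tray','spray_can','fluid_jar','timber']:
    for r in bot.regions_of(l,c)[:2]:
        m=r['region']&(c['depth']>0);
        print(nm,l,round(r['p'],2),np.array(r['extent']),m.sum(),np.median(W[m],0) if m.any() else 0)
E
```

```text
pics
{'time_s': 0.0, 'joint_positions': array([ 59.9028,  30.28  ,  82.1559,  -0.0008,  67.6883, -10.2282]), 'qvel': array([-0.0909,  0.0094, -0.0309,  0.0658,  0.0287, -0.1005]), 'tau': array([  0.0001, -44.0053, -17.6593,   0.0633,   0.0583,  -0.0002]), 'position': array([0.2122, 0.5875, 0.4038]), 'tcp_rot': array([[-0.0011, -0.9405,  0.3399],
       [-0.0019,  0.3399,  0.9405],
       [-1.    ,  0.0004, -0.0021]]), 'force': array([0.3973, 0.3855, 0.3952]), 'moment': array([-0.0117, -0.014 , -0.0009]), 'opening': 0.9961659905051672}
dict_keys(['pixels', 'depth', 'K', 'world_to_cam', 'shot']) [[433.6325   0.     252.9091]
 [  0.     433.6325 193.5924]
 [  0.       0.       1.    ]] [[ 0.0057 -1.     -0.0019  0.017 ]
 [ 0.9838  0.0053  0.1789 -0.6263]
 [-0.1789 -0.0029  0.9839 -1.3972]
 [ 0.      0.      0.      1.    ]]
top puller_grip 0.68 [364.5 234.1  15.8  16.4] 221 [ 0.4826 -0.3233  0.1583]
top cap 0.97 [296.4 194.5  23.4  34.4] 572 [ 0.6208 -0.1152  0.1176]
top crankcase 0.89 [265.9 201.2 128.6  96.9] 8654 [ 0.59   -0.0163  0.0052]
top rack 0.91 [364.9 225.2  57.9  60.5] 2080 
[... 418 characters left out ...]
4.7  15.4  42.3] 371 [ 0.489  -0.3335  0.1296]
scene cap 0.7 [212.2 215.8  37.5  42.4] 889 [ 0.6288 -0.1216  0.1163]
scene cap 0.62 [287.5 234.2  22.3  45.5] 900 [0.8093 0.0195 0.1131]
scene crankcase 0.89 [236.1 222.5 158.  129. ] 7390 [ 0.6776 -0.0824  0.0062]
scene rack 0.82 [126.3 235.6  58.3  74.5] 2941 [ 0.5467 -0.3543  0.1172]
scene tray 0.91 [307.6 144.1  71.5  53.1] 2088 [0.4817 0.3631 0.0063]
scene tray 0.17 [211.  214.6  39.2  43. ] 878 [ 0.6305 -0.1224  0.1163]
scene spray_can 0.98 [288.1 234.3  27.7  49.2] 983 [0.8085 0.0204 0.1081]
scene fluid_jar 0.69 [336.9 184.9  23.   29.8] 620 [0.7202 0.2759 0.0675]
scene timber 0.79 [163.7 286.6  58.4  49.7] 1458 [ 0.7213 -0.3302  0.0394]
```

```bash
python3 - <<'E'
import cv2
a=cv2.imread('pics/top0.png');cv2.imwrite('pics/top0c.png',cv2.resize(a[120:290,110:410],None,fx=2.6,fy=2.6,interpolation=2))
a=cv2.imread('pics/scene0.png');cv2.imwrite('pics/scene0c.png',cv2.resize(a[100:330,80:380],None,fx=2.6,fy=2.6,interpolation=2))
E
```

```text
(no output)
```

View pics/top0c.png

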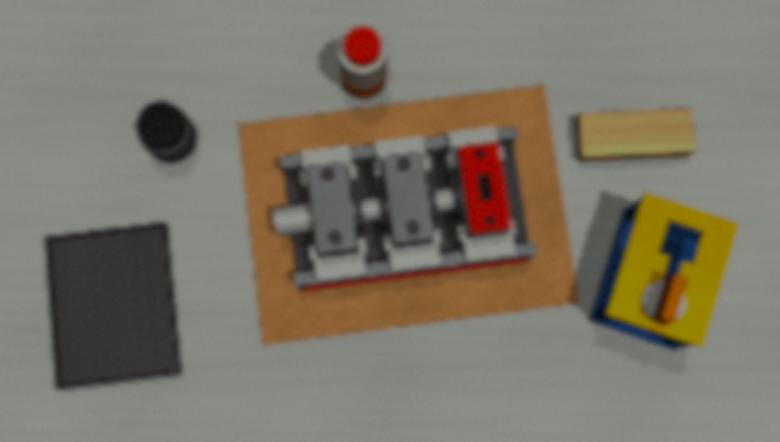

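View pics/scene0c.png

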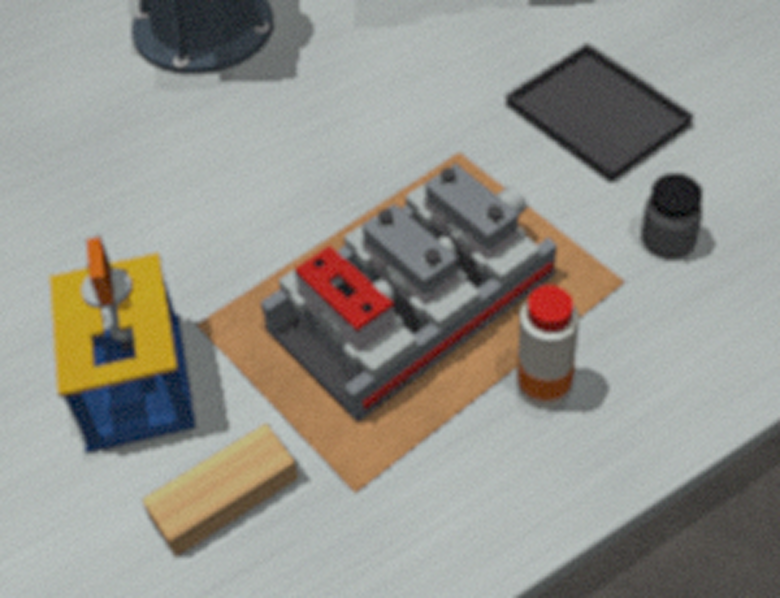

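The top view shows (crop px) the rack at (660,270) with its wide hole at (682,240), the orange handle at (675,295) and the red cap at (485,190). The tray is at left (115,305), the jar at (165,130) and the can at (362,50). Next I measure poses coarsely.

```bash
cat >> h.py <<'E'
def rect(P):
    r=cv2.minAreaRect((P[:,:2]*1000).astype(np.float32)); b=cv2.boxPoints(r)
    e=b[1]-b[0],b[2]-b[1]; l=max(e,key=np.linalg.norm)
    return np.array(r[0])/1000, sorted(np.linalg.norm(e,axis=1)) , np.degrees(np.arctan2(l[1],l[0]))%180
def masks(c):
    hsv=cv2.cvtColor(c['pixels'],cv2.COLOR_BGR2HSV);h,s,v=[hsv[...,i] for i in range(3)];ok=(c['depth']>0)
    return dict(yellow=(h>21)&(h<33)&(s>180)&ok, orange=(h>5)&(h<19)&(s>170)&ok, red=((h<5)|(h>174))&(s>170)&ok)
E
python3 - <<'E'
from h import *
np.set_printoptions(precision=4,suppress=True)
for n in ('top','scene'):
  c=cap(n);W=cloud(c);M=masks(c)
  def g(nm,mk,lo,hi,box):
    m=mk&(W[...,2]>lo)&(W[...,2]<hi)&(W[...,0]>box[0])&(W[...,0]<box[1])&(W[...,1]>box[2])&(W[...,1]<box[3])
    P=W[m];print(n,nm,len(P),rect(P),np.median(P[:,2]),P[:,2].max(), P.mean(0))
  rb=(0.4,.65,-.5,-.2)
  g('plate',M['yellow'],.105,.13,rb)
  g('handle',M['orange'],.135,.3,rb)
  g('handletop',M['orange'],.165,.3,rb)
  g('cap',M['red'],.105,.13,(.5,.75,-.25,.2))
  r=bot.regions_of('tray',c)[0]['region'];P=W[r&(c['depth']>0)];print(rect(P))
E
```

```text
top plate 1337 (array([ 0.5226, -0.343 ]), [np.float32(119.74526), np.float32(158.48381)], np.float32(161.56995)) 0.12019277055051547 0.12939503527096563 [ 0.5236 -0.3429  0.1201]
top handle 119 (array([ 0.4823, -0.3298]), [np.float32(16.784313), np.float32(54.712364)], np.float32(161.73892)) 0.17503626892584845 0.18326905851420827 [ 0.4807 -0.3274  0.1728]
top handletop 103 (array([ 0.4823, -0.3298]), [np.float32(16.784313), np.float32(54.691093)], np.float32(161.7389)) 0.1754650284947168 0.18326905851420827 [ 0.4815 -0.3283  0.1754]
top cap 458 (array([ 0.6218, -0.1164]), [np.float32(50.29007), np.float32(108.185616)], np.float32(7.3345137)) 0.1181149070807278 0.12812436841013541 [ 0.6202 -0.1165  0.1182]
(array([0.4842, 0.3642]), [np.float32(172.25871), np.float32(208.25128)], np.float32(7.27193))
scene plate 1308 (array([ 0.525 , -0.3446]), [np.float32(116.19188), np.float32(158.98573)], np.float32(161.31744)) 0.1204763194360079 0.12674123504349533 [ 0.5348 -0.3478  0.1205]
scene handle 123 (array([ 0.4858, -0.3321]), [np.float32(14.786992), np.float32(53.28351)], np.float32(161.51828)) 0.17391005464694487 0.18223051768762133 [ 0.4936 -0.3331  0.1675]
scene handletop 85 (array([ 0.4858, -0.3321]), [np.float32(14.786992), np.float32(53.28351)], np.float32(161.51828)) 0.1756697566576807 0.18223051768762133 [ 0.4896 -0.3321  0.1753]
scene cap 474 (array([ 0.6243, -0.1176]), [np.float32(50.606018), np.float32(107.99926)], np.float32(8.278035)) 0.11849040787755849 0.12348064341479992 [ 0.6268 -0.1182  0.1184]
(array([0.4815, 0.3695]), [np.float32(188.58313), np.float32(206.90997)], np.float32(6.3846064))
```

Both cameras agree: handle yaw ≈ −18.4° (parallel to the slot), cap at (0.622,−0.117) with yaw ≈ 7.5°, tray at (0.483,0.366). Now I go over towards the rack for a wrist view.

```bash
python3 -m crank '[{"offset":[0,-0.0405,-0.024],"spin":0},{"offset":[0,-0.0405,-0.024],"spin":0},{"offset":[0,-0.0405,-0.024],"spin":0},{"offset":[0,-0.0405,-0.024],"spin":0},{"offset":[0,-0.0405,-0.024],"spin":0},{"offset":[0,-0.0405,-0.024],"spin":0},{"offset":[0,-0.0405,-0.024],"spin":0},{"offset":[0,-0.0405,-0.024],"spin":0}]' 0.06
python3 -m crank '[{"offset":[0,-0.02,-0.045],"spin":0},{"offset":[0,-0.02,-0.045],"spin":0},{"offset":[0,-0.02,-0.045],"spin":0},{"offset":[0,-0.02,-0.045],"spin":0},{"offset":[0,-0.02,-0.045],"spin":0},{"offset":[0,-0.02,-0.045],"spin":0},{"offset":[0,-0.02,-0.045],"spin":0},{"offset":[0,-0.02,-0.045],"spin":0},{"offset":[0,-0.02,-0.045],"spin":0},{"offset":[0,-0.02,-0.045],"spin":0}]'
python3 - <<'E'
from h import *
np.set_printoptions(precision=4,suppress=True)
c=cap('wrist','w1');s=bot.read_state();print(s['position'],s['joint_positions'])
print(np.linalg.inv(c['world_to_cam']))
E
```

```text
time_s: 1.9
position: [0.4529, 0.2955, 0.405]
tcp_rot: [[0.001, -0.94, 0.34], [0.0, 0.34, 0.94], [-1.0, -0.0, 0.0]]
force: [1.1, 0.6, -0.2]
opening: 0.691
time_s: 2.9
position: [0.4868, -0.1962, 0.405]
tcp_rot: [[0.001, -0.94, 0.34], [-0.0, 0.34, 0.94], [-1.0, -0.001, 0.0]]
force: [1.2, 1.1, -0.3]
opening: 0.688
[ 0.4883 -0.2036  0.4055] [ -34.6708   22.7248   95.903    -0.3236   60.8454 -104.4142]
[[ 0.3408 -0.8975 -0.2798  0.4094]
 [ 0.9401  0.3252  0.102  -0.1692]
 [-0.0005 -0.2978  0.9546  0.3853]
 [ 0.      0.      0.      1.    ]]
```

View pics/w1.png

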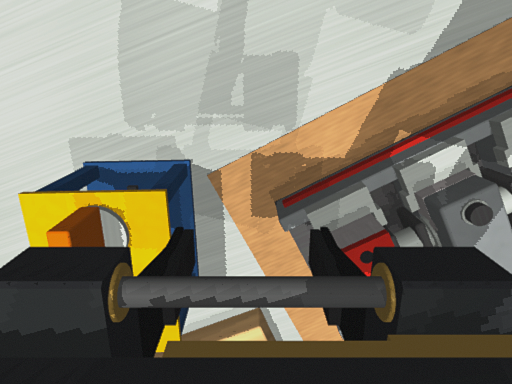

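The wrist camera sees the robot side of the gripper. It shows the handle at (75,240) and the rack partly hidden. I move outward so that the rack lies in view.

```bash
python3 -m crank '[{"offset":[0,-0.041,-0.0245],"spin":0},{"offset":[0,-0.041,-0.0245],"spin":0},{"offset":[0,-0.041,-0.0245],"spin":0},{"offset":[0,-0.041,-0.0245],"spin":0},{"offset":[0,-0.041,-0.0245],"spin":0},{"offset":[0,0,0],"spin":0},{"offset":[0,0,0],"spin":0}]'
python3 - <<'E'
from h import *
np.set_printoptions(precision=4,suppress=True)
c=cap('wrist','w2');s=bot.read_state();print(s['position'],s['joint_positions'])
W=cloud(c);M=masks(c)
np.savez('w2',**c)
p=M['yellow']&(abs(W[...,2]-.12)<.006);print('plate',rect(W[p]),np.median(W[p][:,2]))
p=M['orange']&(abs(W[...,2]-.176)<.005);print('handle',p.sum(),rect(W[p]),np.median(W[p][:,2]))
E
```

```text
time_s: 3.65
position: [0.6382, -0.3794, 0.4033]
tcp_rot: [[-0.002, -0.94, 0.341], [0.002, 0.341, 0.94], [-1.0, 0.002, 0.001]]
force: [-0.3, 1.0, -0.5]
opening: 0.689
[ 0.6378 -0.3783  0.4038] [ -39.2868   39.8808   62.9659    0.0162   77.3085 -109.4198]
plate (array([ 0.5514, -0.3572]), [np.float32(96.09172), np.float32(119.953926)], np.float32(70.80499)) 0.12041422637581711
handle 0 (array([0., 0.]), [np.float32(0.0), np.float32(0.0)], np.float32(0.0)) nan
  return _methods._mean(a, axis=axis, dtype=dtype,
  ret = ret.dtype.type(ret / rcount)
```

View pics/w2.png

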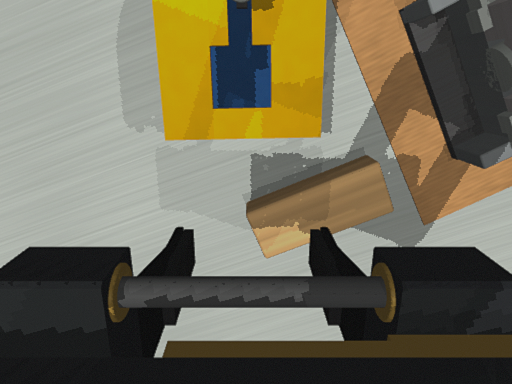

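The hole is at px (210–271, 45–108) with its slot going up. The handle is out of view, so I move back about 80 mm.

```bash
python3 -m crank '[{"offset":[0,0.045,0],"spin":0},{"offset":[0,0.045,0],"spin":0},{"offset":[0,0,0],"spin":0},{"offset":[0,0,0],"spin":0}]'
python3 - <<'E'
from h import *
np.set_printoptions(precision=4,suppress=True)
c=cap('wrist','w3');s=bot.read_state();print(s['position'],s['joint_positions'])
np.savez('w3',**c)
for c in (dict(np.load('w2.npz')),c):
    W=cloud(c);M=masks(c)
    p=M['yellow']&(abs(W[...,2]-.12)<.006);print('plate',rect(W[p]),np.median(W[p][:,2]))
    p=M['orange']&(W[...,2]>.165)
    if p.any():
        print('handle',p.sum(),rect(W[p]),np.median(W[p][:,2]),W[p][:,2].min(),W[p][:,2].max())
        o=M['orange']&(W[...,2]>.12);print(o.sum(),W[o].min(0),W[o].max(0))
    # hole: in rack frame, histogram of non-yellow under plate inside
    a=np.radians(-18.9);R=np.array([[np.cos(a),np.sin(a)],[-np.sin(a),np.cos(a)]])
    # project plane z=.12 grid into image, lookup yellow
    gx,gy=np.meshgrid(np.arange(.42,.64,.001),np.arange(-.45,-.24,.001),indexing='ij')
    uv=proj(c,np.c_[gx.ravel(),gy.ravel(),np.full(gx.size,.12)])
    u=np.round(uv).astype(int);ok=(u[:,0]>=0)&(u[:,0]<512)&(u[:,1]>=0)&(u[:,1]<235)
    dd=np.zeros(gx.size);hue=np.zeros(gx.size,bool)
    zz=W[...,2]
    hole=np.zeros(gx.size,bool);hole[ok]=(zz[u[ok,1],u[ok,0]]<.11)
    G=np.c_[gx.ravel(),gy.ravel()]
    L=(G-[.5226,-.343])@R.T   # rack frame approx about plate centre
    ins=hole&(abs(L[:,0])<.07)&(abs(L[:,1])<.05)
    im=np.zeros(gx.size,np.uint8);im[ins]=255;im=im.reshape(gx.shape)
    big=cv2.morphologyEx(im,cv2.MORPH_OPEN,np.ones((25,25),np.uint8))
    i,j=np.nonzero(big);P=np.c_[gx[i,j],gy[i,j]]
    if len(P):print('hole',len(P),rect(P))
    sl=ins&(L[:,0]<-.0)&(L[:,0]>-.06)
    # slot strip midline
    for x0 in np.arange(-.04,.06,.01):
        q=ins&(abs(L[:,0]-x0)<.003)
        if q.sum()>5: print(round(x0,3),L[q,1].min(),L[q,1].max())
E
```

```text
time_s: 4.1
position: [0.552, -0.3463, 0.4057]
tcp_rot: [[-0.0, -0.941, 0.34], [0.001, 0.34, 0.941], [-1.0, 0.001, 0.0]]
force: [-0.2, -0.3, 0.8]
opening: 0.689
[ 0.5532 -0.3474  0.4062] [ -41.9088   32.3524   77.6974    0.0117   69.8286 -112.0768]
plate (array([ 0.5514, -0.3572]), [np.float32(96.09172), np.float32(119.953926)], np.float32(70.80499)) 0.12041422637581711
hole 932 (array([ 0.554, -0.364]), [np.float32(26.0), np.float32(34.0)], np.float32(0.0))
-0.01 -0.011973959758115042 0.004484742551685162
0.0 -0.012220876489012484 0.0042378258207877205
0.01 -0.012118208905944871 0.004016575985657219
0.02 -0.02533773703376365 0.01768835601050859
0.03 -0.02523506945069604 0.01746710617537809
0.04 -0.025481986181593478 0.017544106862678762
0.05 -0.025404985494292733 0.017621107549979503
plate (array([ 0.5212, -0.3469]), [np.float32(119.898), np.float32(159.19547)], np.float32(161.0593)) 0.12043522080556252
handle 2508 (array([ 0.4958, -0.3429]), [np.float32(26.527042), np.float32(92.339066)], np.float32(147.54883)) 0.17632611823806293 0.17306094633594374 0.23666363439673493
2510 [ 0.4526 -0.3789  0.1397] [ 0.5276 -0.3173  0.2367]
hole 1119 (array([ 0.5505, -0.361 ]), [np.float32(28.0), np.float32(39.0)], np.float32(0.0))
-0.01 0.0031890728788925627 0.004459075655918294
0.0 -0.012195209593245616 0.0042378258207877205
0.01 -0.012442126324143057 0.012880928529070187
0.02 -0.025661654451961766 0.017364438592310478
0.03 -0.025260736346462906 0.01746710617537809
0.04 -0.025158068763395294 0.017518439966911895
0.05 -0.02570323601672398 0.01729719013178132
```

View pics/w3.png

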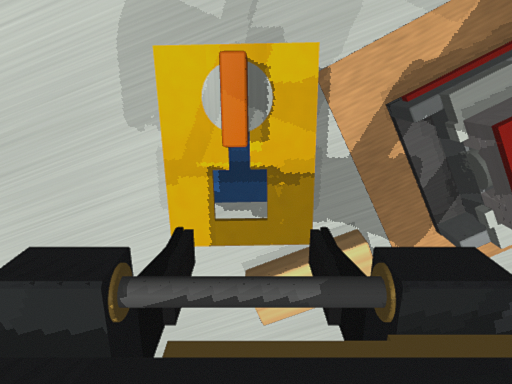

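The wrist view shows the handle at px (220–248, 50–147), nearly parallel to the slot, and the hole at (213–268, 170–220). I refine the numbers.

```bash
cat > m.py <<'E'
from h import *
np.set_printoptions(precision=4,suppress=True)
a=np.radians(-18.94);R=np.array([[np.cos(a),np.sin(a)],[-np.sin(a),np.cos(a)]]);O=np.array([.5212,-.3469])
for f in('w2','w3'):
    c=dict(np.load(f+'.npz'));W=cloud(c);M=masks(c)
    z=W[...,2]
    L=(W[...,:2]-O)@R.T
    q=M['yellow']&(abs(z-.12)<.006)
    # along x centreline gap, hole far edge
    for y0 in(-.015,-.01,.0,.01,.015):
        xs=L[q&(abs(L[...,1]-y0)<.0015)][:,0];xs=np.sort(xs);g=np.diff(xs);
        k=np.argsort(g)[-2:];print(f,y0,[(round(xs[i],4),round(xs[i+1],4)) for i in k], xs[0],xs[-1])
    o=M['orange']&(abs(z-.176)<.003)
    n,lab,st,_=cv2.connectedComponentsWithStats(o.astype(np.uint8))
    if n>1:
        k=1+np.argmax(st[1:,4]);P=W[lab==k];print(rect(P),P.mean(0),st[k])
        print('local',(rect(P)[0]-O)@R.T)
E
python3 m.py
```

```text
w2 -0.015 [(np.float64(0.0665), np.float64(0.0673)), (np.float64(0.0133), np.float64(0.0576))] -0.01577438097173442 0.07952554063823077
w2 -0.01 [(np.float64(0.0622), np.float64(0.063)), (np.float64(0.0127), np.float64(0.0572))] -0.015595618656401484 0.07898254083277853
w2 0.0 [(np.float64(0.0744), np.float64(0.0751)), (np.float64(0.0751), np.float64(0.0759))] 0.05717240391445453 0.07912701546862952
w2 0.01 [(np.float64(0.0738), np.float64(0.0746)), (np.float64(0.0131), np.float64(0.0573))] -0.01531935885145007 0.07926264212002515
w2 0.015 [(np.float64(0.0694), np.float64(0.0701)), (np.float64(0.0132), np.float64(0.0575))] -0.01516337794530103 0.07931106931479728
w3 -0.015 [(np.float64(0.0121), np.float64(0.0563)), (np.float64(-0.0647), np.float64(-0.0198))] -0.07952257644761775 0.07871399389452136
w3 -0.01 [(np.float64(0.0131), np.float64(0.0568)), (np.float64(-0.0754), np.float64(-0.0049))] -0.07958807653253305 0.07925906239727336
w3 0.0 [(np.float64(0.0758), np.float64(0.0772)), (np.float64(-0.0753), np.float64(0.0567))] -0.07880313393662831 0.07924317567622179
w3 0.01 [(np.float64(0.0118), np.float64(0.0569)), (np.float64(-0.0677), np.float64(-0.017))] -0.07929002175112161 0.07820929029174885
w3 0.015 [(np.float64(-0.0649), np.float64(-0.0201)), (np.float64(0.0117), np.float64(0.057))] -0.07919350877724206 0.07835615027771106
(array([ 0.4807, -0.333 ]), [np.float32(15.796624), np.float32(55.05764)], np.float32(160.78392)) [ 0.4797 -0.3325  0.1763] [ 219   51   29   96 2507]
local [-0.0428  0.    ]
```

```bash
python3 - <<'E'
from h import *
np.set_printoptions(precision=4,suppress=True)
for i in range(3):print(bot.read_state()['position'])
E
python3 -m crank '[{"offset":[0,0.037,-0.0055],"spin":-0.016},{"offset":[0,0.0365,-0.0055],"spin":0},{"offset":[0,0,0],"spin":0},{"offset":[0,0,0],"spin":0},{"offset":[0,0,0],"spin":0}]'
python3 - <<'E'
from h import *
np.set_printoptions(precision=4,suppress=True)
for i in range(3):
  c=cap('wrist','w4') ;s=bot.read_state();print(s['position'],s['tcp_rot'][:,2],s['joint_positions'])
E
```

```text
[ 0.5532 -0.3474  0.4062]
[ 0.5532 -0.3474  0.4062]
[ 0.5532 -0.3474  0.4062]
time_s: 4.65
position: [0.4821, -0.3351, 0.4057]
tcp_rot: [[0.003, -0.946, 0.324], [-0.003, 0.324, 0.946], [-1.0, -0.004, -0.001]]
force: [-0.3, -1.0, -0.1]
opening: 0.689
[ 0.482  -0.335   0.4054] [ 0.3241  0.946  -0.0012] [ -45.6989   27.2075   87.7072    0.0159   64.9071 -116.7936]
[ 0.4819 -0.3349  0.4051] [ 0.3241  0.946  -0.0009] [ -45.7002   27.2195   87.7373    0.0107   64.9155 -116.7951]
[ 0.4817 -0.3347  0.4049] [ 0.324   0.9461 -0.0006] [ -45.7014   27.2186   87.773     0.0064   64.9197 -116.7983]
```

```bash
python3 -m crank '[{"offset":[0.028,0.0015,0.001],"spin":0},{"offset":[0.028,0,0],"spin":0},{"offset":[0.028,0,0],"spin":0},{"offset":[0,0,0],"spin":0},{"offset":[0,0,0],"spin":0},{"offset":[0,0,0],"spin":0}]'
python3 - <<'E'
from h import *
cap('scene','s4');cap('wrist','w5')
a=cv2.imread('pics/s4.png')[150:300,70:230];b=cv2.imread('pics/w5.png')
cv2.imwrite('pics/v5.png',np.hstack([cv2.resize(a,(400,375)),cv2.resize(b,(400,375))]))
E
```

```text
time_s: 5.4
position: [0.4802, -0.3335, 0.3222]
tcp_rot: [[0.002, -0.946, 0.325], [-0.002, 0.325, 0.946], [-1.0, -0.003, -0.001]]
force: [0.4, -0.3, 0.5]
opening: 0.685
```

View pics/v5.png

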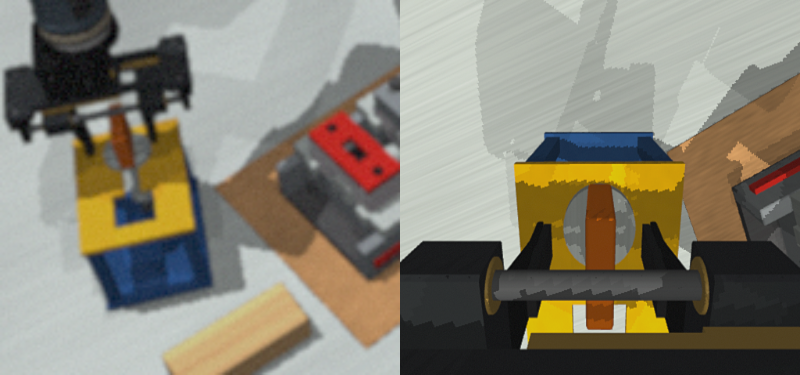

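The fingers straddle the handle: in the wrist half it sits midway between the pads at (600,265). I close.

```bash
python3 -m crank '[{"offset":[0.002,0,0],"spin":0},{"offset":[0,0,0],"spin":0},{"offset":[0,0,0],"spin":0},{"offset":[0,0,0],"spin":0},{"offset":[0,0,0],"spin":0},{"offset":[0,0,0],"spin":0},{"offset":[0,0,0],"spin":0},{"offset":[0,0,0],"spin":0}]' 0
python3 - <<'E'
from h import *
np.set_printoptions(precision=4,suppress=True)
s=bot.read_state();print({k:s[k] for k in('position','tcp_rot','force','moment','opening')})
E
```

```text
time_s: 6.3
position: [0.4795, -0.3327, 0.3187]
tcp_rot: [[-0.0, -0.946, 0.325], [0.001, 0.325, 0.946], [-1.0, 0.0, 0.0]]
force: [0.5, 1.1, 1.2]
opening: 0.184
{'position': array([ 0.4795, -0.3327,  0.3187]), 'tcp_rot': array([[-0.0001, -0.9458,  0.3248],
       [ 0.0006,  0.3248,  0.9458],
       [-1.    ,  0.0003,  0.0005]]), 'force': array([0.4802, 1.0903, 1.2148]), 'moment': array([ 0.1638, -0.0269,  0.0201]), 'opening': 0.183824583652134}
```

Gripped (16 mm). I lift 3 mm and slide 78.5 mm along the slot (tool −y).

```bash
python3 -m crank '[{"offset":[-0.003,0,0],"spin":0},{"offset":[0,0,0],"spin":0},{"offset":[0,-0.0155,0],"spin":0},{"offset":[0,-0.0155,0],"spin":0},{"offset":[0,-0.0155,0],"spin":0},{"offset":[0,-0.016,0],"spin":0},{"offset":[0,-0.016,0],"spin":0},{"offset":[0,0,0],"spin":0},{"offset":[0,0,0],"spin":0},{"offset":[0,0,0],"spin":0}]'
python3 - <<'E'
from h import *
np.set_printoptions(precision=4,suppress=True)
s=bot.read_state();print({k:s[k] for k in('position','tcp_rot','force','moment','opening')})
cap('scene','s5');cap('wrist','w6')
a=cv2.imread('pics/s5.png')[150:300,70:230];b=cv2.imread('pics/w6.png')
cv2.imwrite('pics/v6.png',np.hstack([cv2.resize(a,(400,375)),cv2.resize(b,(400,375))]))
E
```

```text
time_s: 7.3
position: [0.5528, -0.3579, 0.3213]
tcp_rot: [[-0.002, -0.946, 0.325], [0.001, 0.325, 0.946], [-1.0, 0.002, 0.001]]
force: [0.6, 0.5, -2.5]
opening: 0.184
{'position': array([ 0.5528, -0.3579,  0.3213]), 'tcp_rot': array([[-0.0018, -0.9457,  0.3249],
       [ 0.0013,  0.3249,  0.9457],
       [-1.    ,  0.0022,  0.0007]]), 'force': array([ 0.5822,  0.4898, -2.4969]), 'moment': array([ 0.0224, -0.0141, -0.0158]), 'opening': 0.18404786322450667}
```

View pics/v6.png

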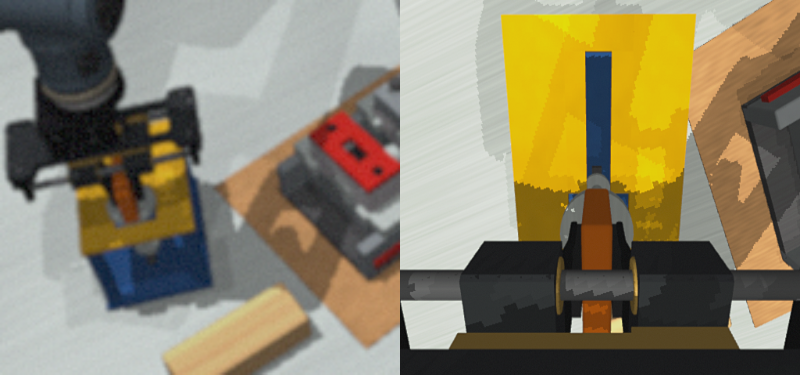

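The collar is over the hole and the narrow slot is empty behind it. I lift.

```bash
python3 -m crank '[{"offset":[-0.015,0,0],"spin":0},{"offset":[-0.025,0,0],"spin":0},{"offset":[-0.03,0,0],"spin":0},{"offset":[-0.03,0,0],"spin":0},{"offset":[-0.03,0,0],"spin":0},{"offset":[-0.03,0,0],"spin":0},{"offset":[0,0,0],"spin":0},{"offset":[0,0,0],"spin":0}]'
python3 - <<'E'
from h import *
np.set_printoptions(precision=4,suppress=True)
s=bot.read_state();print({k:s[k] for k in('position','tcp_rot','force','moment','opening')})
c=cap('scene','s6');t=cap('top','t6');np.savez('t6',**t)
a=cv2.imread('pics/s6.png')[100:300,60:260];b=cv2.imread('pics/t6.png')[130:280,230:410]
cv2.imwrite('pics/v7.png',np.hstack([cv2.resize(a,(400,400)),cv2.resize(b,(400,400))]))
W=cloud(t);M=masks(t)
p=M['red']&(abs(W[...,2]-.118)<.006)&(W[...,1]>-.25);print(rect(W[p]))
E
```

```text
time_s: 8.2
position: [0.5532, -0.3581, 0.483]
tcp_rot: [[0.001, -0.946, 0.325], [-0.001, 0.325, 0.946], [-1.0, -0.002, -0.001]]
force: [-0.3, 0.3, -2.8]
opening: 0.182
{'position': array([ 0.5532, -0.3581,  0.483 ]), 'tcp_rot': array([[ 0.0014, -0.9457,  0.3249],
       [-0.0014,  0.3249,  0.9457],
       [-1.    , -0.0018, -0.0008]]), 'force': array([-0.2561,  0.2993, -2.7818]), 'moment': array([-0.014 ,  0.0155, -0.008 ]), 'opening': 0.18208861296023957}
(array([ 0.6218, -0.1167]), [np.float32(49.927143), np.float32(106.16514)], np.float32(9.306583))
```

View pics/v7.png

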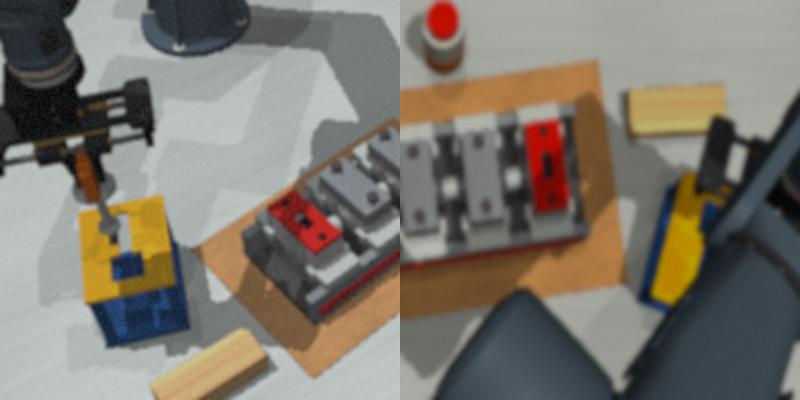

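The puller is free of the rack, foot at about z 0.19. I turn it in line with the cap's slot and go past the cap so that the wrist camera looks at it.

```bash
python3 -m crank '[{"offset":[0,0,0],"spin":-0.116},{"offset":[0,0,0],"spin":-0.116},{"offset":[0,0,0],"spin":-0.116},{"offset":[0,0,0],"spin":-0.116},{"offset":[0,-0.0317,0.034],"spin":0},{"offset":[0,-0.0317,0.034],"spin":0},{"offset":[0,-0.0317,0.034],"spin":0},{"offset":[0,-0.0317,0.034],"spin":0},{"offset":[0,-0.0317,0.034],"spin":0},{"offset":[0,-0.0317,0.034],"spin":0},{"offset":[0,0,0],"spin":0},{"offset":[0,0,0],"spin":0}]'
python3 - <<'E'
from h import *
np.set_printoptions(precision=4,suppress=True)
c=cap('wrist','w7');np.savez('w7',**c)
s=bot.read_state();print(s['position'],s['tcp_rot'],s['joint_positions'])
W=cloud(c);M=masks(c)
p=M['red']&(abs(W[...,2]-.118)<.006);print(p.sum(),rect(W[p]),np.median(W[p][:,2]))
E
```

```text
time_s: 9.5
position: [0.7154, -0.1294, 0.4788]
tcp_rot: [[-0.005, -0.991, -0.136], [0.001, -0.136, 0.991], [-1.0, 0.005, 0.002]]
force: [-0.1, -0.7, -2.2]
opening: 0.18
[ 0.715  -0.1307  0.4793] [[-0.0043 -0.991  -0.1336]
 [ 0.0006 -0.1336  0.991 ]
 [-1.      0.0042  0.0012]] [ -19.1336   35.3218   60.2162   -0.049    84.7077 -116.8085]
5543 (array([ 0.6213, -0.119 ]), [np.float32(49.585316), np.float32(108.70241)], np.float32(7.692671)) 0.11840548045921417
```

View pics/w7.png

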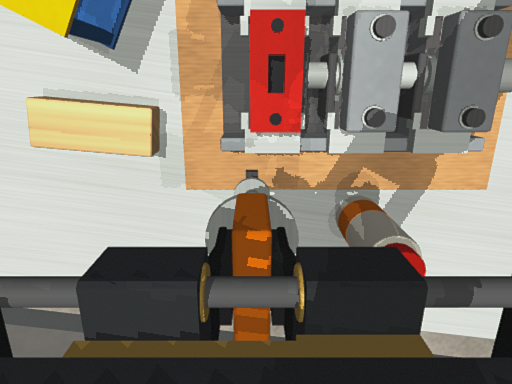

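The wrist view shows the red cap at (277,70) with its slot at (277,74), plus the puller's flange at (252,188) and foot at (252,175). I measure slot and foot in the same picture.

```bash
cat > m2.py <<'E'
from h import *
np.set_printoptions(precision=4,suppress=True)
c=dict(np.load('w7.npz'));W=cloud(c);M=masks(c);z=W[...,2]
# slot: not-red enclosed region with depth below lip
reg=np.zeros(z.shape,bool);reg[45:105,262:295]=True
g=cv2.cvtColor(c['pixels'],cv2.COLOR_BGR2GRAY)
sl=reg&~M['red']
n,lab,st,_=cv2.connectedComponentsWithStats(sl.astype(np.uint8));k=1+np.argmax(st[1:,4]);print(st[k])
v,u=np.nonzero(lab==k)
# ray intersect plane z=.1184
A=world(c,u.astype(float),v.astype(float),np.full(len(u),.2));B=world(c,u.astype(float),v.astype(float),np.full(len(u),.5))
t=(.1184-A[:,2])/(B[:,2]-A[:,2]);P=A+t[:,None]*(B-A)
print('slot',rect(P),P.mean(0))
s=bot.read_state();T=s['position'];R=s['tcp_rot']
f=T+R[:,0]*.293
for o in [(0,.015,.005),(0,.015,-.005),(-.007,.015,.005),(-.007,.015,-.005),(-.020,.014,0)]:
    print(o,proj(c,f+R@np.array(o)))
print('foot',f)
im=cv2.resize(c['pixels'][150:220,200:300],None,fx=6,fy=6,interpolation=cv2.INTER_CUBIC);cv2.imwrite('pics/w7c.png',im)
E
python3 m2.py
```

```text
[268  55  17  38 623]
slot (array([ 0.6218, -0.1192]), [np.float32(15.047801), np.float32(33.33935)], np.float32(8.570697)) [ 0.6214 -0.1195  0.1184]
(0, 0.015, 0.005) [[257.145 167.561]]
(0, 0.015, -0.005) [[244.9204 167.5429]]
(-0.007, 0.015, 0.005) [[257.2811 169.6489]]
(-0.007, 0.015, -0.005) [[244.758  169.6303]]
(-0.02, 0.014, 0) [[250.992  175.0681]]
foot [ 0.7137 -0.1305  0.1863]
```

View pics/w7c.png

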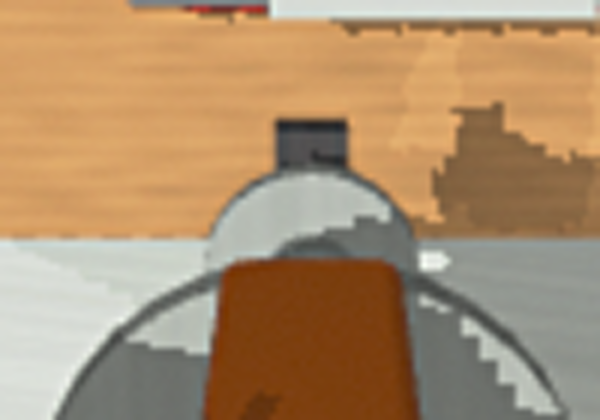

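```bash
python3 -m crank '[{"offset":[0,0.031,0.0076],"spin":0},{"offset":[0,0.031,0.0076],"spin":0},{"offset":[0,0.0298,0.0076],"spin":0},{"offset":[0,0,0],"spin":0},{"offset":[0,0,0],"spin":0},{"offset":[0,0,0],"spin":0}]'
python3 - <<'E'
from h import *
np.set_printoptions(precision=4,suppress=True)
c=cap('wrist','w8');np.savez('w8',**c)
s=bot.read_state();print(s['position'],s['tcp_rot'],s['force'])
c=cap('scene','s8');
a=cv2.imread('pics/s8.png')[130:270,150:290];b=cv2.imread('pics/w8.png')
cv2.imwrite('pics/v8.png',np.hstack([cv2.resize(a,(400,400)),cv2.resize(b[100:300,150:350],(400,400))]))
E
```

```text
time_s: 10.15
position: [0.6214, -0.1218, 0.4819]
tcp_rot: [[0.001, -0.991, -0.131], [-0.001, -0.131, 0.991], [-1.0, -0.001, -0.001]]
force: [-0.1, 0.5, -2.1]
opening: 0.18
[ 0.6216 -0.1216  0.4818] [[ 0.001  -0.9913 -0.1316]
 [-0.0004 -0.1316  0.9913]
 [-1.     -0.0009 -0.0006]] [-0.1834 -0.5499 -2.5714]
```

View pics/v8.png

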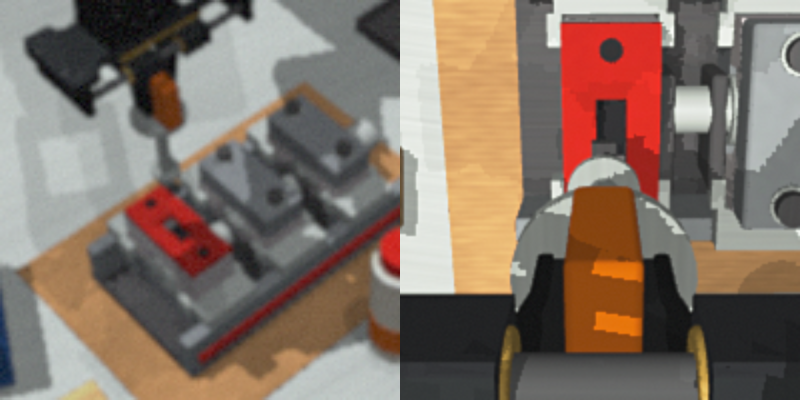

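```bash
cat > m3.py <<'E'
from h import *
np.set_printoptions(precision=4,suppress=True)
c=dict(np.load('w8.npz'))
im=cv2.resize(c['pixels'][140:200,220:290],None,fx=8,fy=8,interpolation=cv2.INTER_CUBIC);cv2.imwrite('pics/w8c.png',im)
W=cloud(c);M=masks(c)
p=M['red']&(abs(W[...,2]-.118)<.006);print(p.sum(),rect(W[p]))
s=bot.read_state();T=s['position'];R=s['tcp_rot']
T=T.copy()
f=T+R[:,0]*.293
for o in [(0,.015,.005),(0,.015,-.005),(-.02,.014,0)]:
    print(o,proj(c,f+R@np.array(o)))
q=np.radians(7.7);ex=np.array([np.cos(q),np.sin(q),0]);ey=np.array([-ex[1],ex[0],0]);C=np.array([.6215,-.1192,.1184])
for a,b in((-.0175,.008),(-.0175,-.008),(0.0,.008),(0,-.008)): print('slot',proj(c,C+a*ex+b*ey))
E
python3 m3.py
```

```text
3000 (array([ 0.6116, -0.1205]), [np.float32(49.85989), np.float32(89.904465)], np.float32(7.618602))
(0, 0.015, 0.005) [[259.3351 168.2804]]
(0, 0.015, -0.005) [[247.1503 168.2931]]
(-0.02, 0.014, 0) [[253.345  175.8509]]
slot [[263.0936 149.0137]]
slot [[247.3142 149.0614]]
slot [[262.978  165.8291]]
slot [[247.4318 165.8742]]
```

View pics/w8c.png

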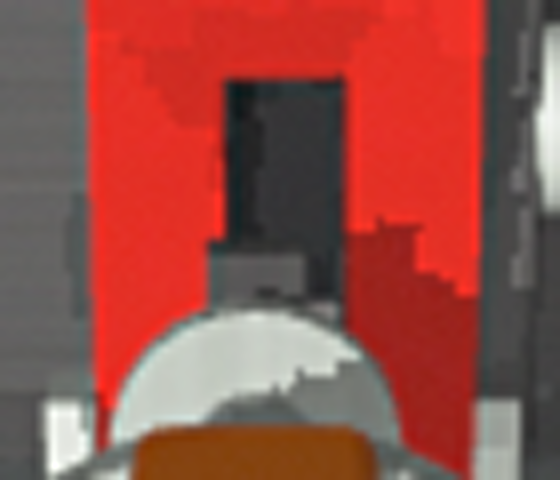

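The foot needs about +1.7 mm in y and +3.8 mm in z (tool axes). I correct, descend to just above the lip, and check.

```bash
python3 -m crank '[{"offset":[0.02,0.0017,0.0038],"spin":0},{"offset":[0.02,0,0],"spin":0},{"offset":[0.018,0,0],"spin":0},{"offset":[0,0,0],"spin":0},{"offset":[0,0,0],"spin":0},{"offset":[0,0,0],"spin":0}]'
cat > m4.py <<'E'
from h import *
import sys
np.set_printoptions(precision=4,suppress=True)
n=sys.argv[1]
c=cap('wrist',n);np.savez(n,**c)
s=bot.read_state();print(s['position'],s['tcp_rot'],s['force'],s['moment'])
d=cap('scene')['pixels'][130:270,150:290]
im=cv2.resize(c['pixels'][120:200,210:300],None,fx=5,fy=5,interpolation=cv2.INTER_CUBIC)
cv2.imwrite('pics/'+n+'c.png',np.hstack([cv2.resize(d,(350,400)),im]))
E
python3 m4.py w9
```

```text
time_s: 10.85
position: [0.6196, -0.1172, 0.4249]
tcp_rot: [[0.002, -0.991, -0.133], [-0.001, -0.133, 0.991], [-1.0, -0.002, -0.001]]
force: [0.4, -0.1, -1.0]
opening: 0.181
[ 0.6195 -0.1172  0.425 ] [[ 0.0026 -0.9911 -0.1328]
 [-0.001  -0.1328  0.9911]
 [-1.     -0.0024 -0.0013]] [ 0.3577  0.1015 -1.8375] [-0.0047  0.0334 -0.0196]
```

View pics/w9c.png

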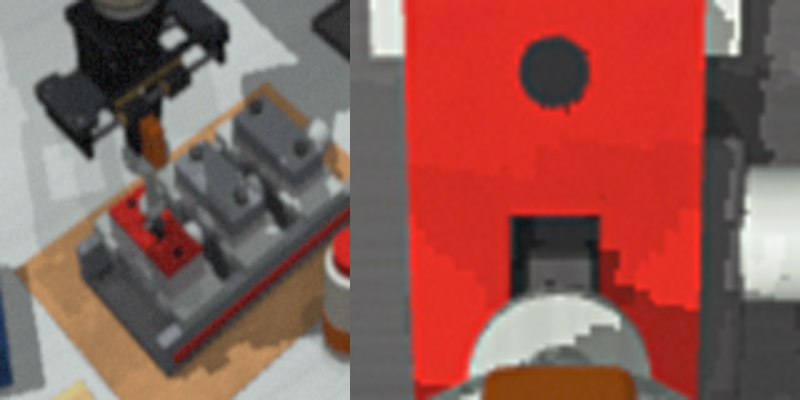

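```bash
cat > m5.py <<'E'
from h import *
np.set_printoptions(precision=4,suppress=True)
def ray(c,u,v,z):
    u=np.array([float(u)]);v=np.array([float(v)])
    A=world(c,u,v,np.array([.2]));B=world(c,u,v,np.array([.5]));return (A+(z-A[:,2:])/(B[:,2:]-A[:,2:])*(B-A))[0]
c=dict(np.load('w9.npz'));R=bot.read_state()['tcp_rot']
S=ray(c,251.2,163,.1184);F=ray(c,252.8,171.8,.1316);G=ray(c,252.8,120+292/5,.1516)
y=np.array([-.991,-.1335,0]);z=np.array([-.1335,.991,0])
print('slot c',S-y*.0175,'foot c',F-y*.015,'flange c',G-y*.014)
for nm,X in(('foot',F-y*.015),('flange',G-y*.014)):
    d=S-y*.0175-X;print(nm,'need tool y,z',d@y,d@z)
E
python3 m5.py
```

```text
slot c [ 0.6219 -0.1186  0.1184] foot c [ 0.6235 -0.117   0.1316] flange c [ 0.6226 -0.1171  0.1516]
foot need tool y,z 0.0018380583460877013 -0.0013465150988619136
flange need tool y,z 0.0008543651513185942 -0.0013107967807384788
```

```bash
python3 -m crank '[{"offset":[0.004,0.0015,-0.0013],"spin":0},{"offset":[0,0,0],"spin":0},{"offset":[0.006,0,0],"spin":0},{"offset":[0.006,0,0],"spin":0},{"offset":[0.005,0,0],"spin":0},{"offset":[0,0,0],"spin":0},{"offset":[0,0,0],"spin":0}]'
python3 m4.py w10
```

```text
time_s: 11.65
position: [0.6178, -0.1184, 0.4024]
tcp_rot: [[-0.0, -0.991, -0.133], [0.0, -0.133, 0.991], [-1.0, 0.0, 0.0]]
force: [0.3, 0.4, -2.5]
opening: 0.18
[ 0.6177 -0.1184  0.4026] [[ 0.     -0.9911 -0.1328]
 [ 0.0002 -0.1328  0.9911]
 [-1.     -0.0001  0.0002]] [ 1.5282  0.4408 -2.1793] [ 0.0627 -0.2126  0.0107]
```

View pics/w10c.png

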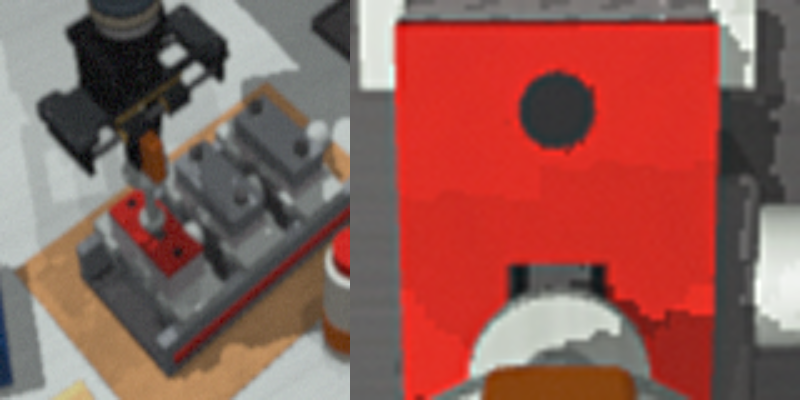

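The foot is in the slot, with a light contact (1.5 N) at the robot-side end. I back off 0.8 mm and go down a further 9 mm.

```bash
python3 -m crank '[{"offset":[0.003,-0.0008,0],"spin":0},{"offset":[0.003,0,0],"spin":0},{"offset":[0.003,0,0],"spin":0},{"offset":[0,0,0],"spin":0},{"offset":[0,0,0],"spin":0}]'
python3 m4.py w11
```

```text
time_s: 12.25
position: [0.6183, -0.1184, 0.3935]
tcp_rot: [[-0.001, -0.991, -0.133], [0.0, -0.133, 0.991], [-1.0, 0.001, 0.0]]
force: [0.3, 0.2, -0.9]
opening: 0.178
[ 0.6184 -0.1184  0.3937] [[-0.0001 -0.9911 -0.1328]
 [-0.     -0.1328  0.9911]
 [-1.      0.0001  0.    ]] [-0.1796  0.8739 -2.0543] [0.0255 0.0106 0.0024]
```

View pics/w11c.png

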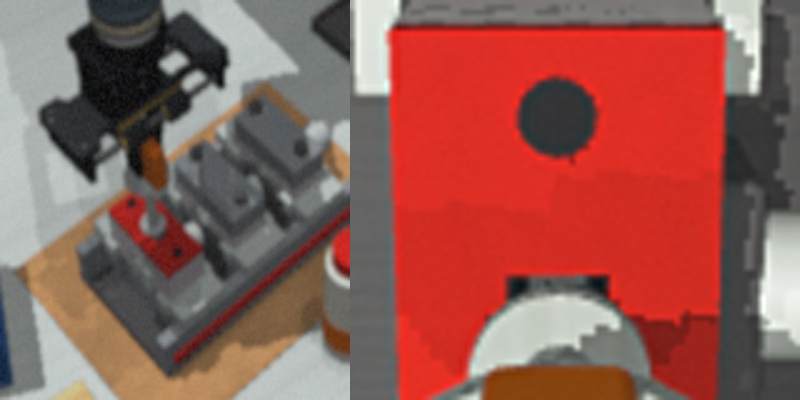

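Floating freely in the play, forces near zero. I begin the clockwise turn (+spin) and compensate for the rod being about 2 mm off the tool axis.

```bash
python3 -m crank '[{"offset":[0,0,0.0003],"spin":0.13},{"offset":[0,0,0.0003],"spin":0.13},{"offset":[0,0,0.0003],"spin":0.13},{"offset":[0,0,0.0003],"spin":0.13},{"offset":[0,0,0],"spin":0},{"offset":[0,0,0],"spin":0}]'
python3 m4.py w12
```

```text
time_s: 12.95
position: [0.6185, -0.1172, 0.3939]
tcp_rot: [[0.0, -0.927, 0.375], [-0.0, 0.375, 0.927], [-1.0, -0.0, -0.0]]
force: [0.8, -0.8, -2.2]
opening: 0.179
[ 0.6185 -0.1172  0.3939] [[ 0.0002 -0.927   0.3751]
 [-0.0001  0.3751  0.927 ]
 [-1.     -0.0002 -0.0001]] [-0.2614 -0.3897 -2.2214] [0.013  0.0138 0.03  ]
```

View pics/w12c.png

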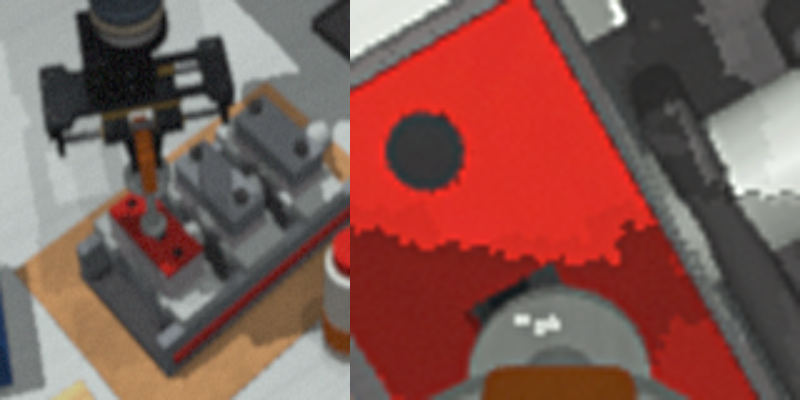

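30° turned without load, with the slot visible at (515,290) behind the flange. I continue.

```bash
python3 -m crank '[{"offset":[0,0,0.0003],"spin":0.13},{"offset":[0,0,0.0003],"spin":0.13},{"offset":[0,0,0.0003],"spin":0.13},{"offset":[0,0,0.0003],"spin":0.13},{"offset":[0,0,0.0003],"spin":0.13},{"offset":[0,0,0.0003],"spin":0.13},{"offset":[0,0,0],"spin":0},{"offset":[0,0,0],"spin":0}]'
python3 m4.py w13
```

```text
time_s: 13.85
position: [0.6196, -0.1159, 0.3938]
tcp_rot: [[-0.0, -0.396, 0.918], [-0.0, 0.918, 0.396], [-1.0, -0.0, -0.0]]
force: [-1.2, -0.1, -2.0]
opening: 0.182
[ 0.6196 -0.1159  0.3937] [[-0.0001 -0.3957  0.9184]
 [-0.      0.9184  0.3957]
 [-1.     -0.     -0.0001]] [-0.2455 -0.4464 -2.3042] [-0.0345  0.0005  0.0413]
```

View pics/w13c.png

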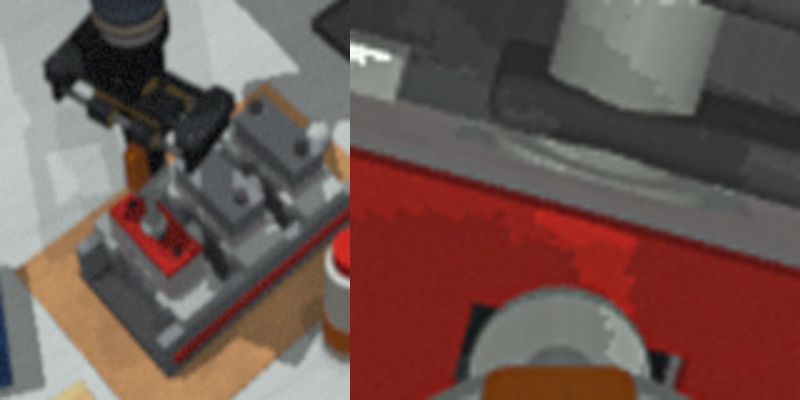

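About 74° turned, free of load. I go to the stop while watching the moment.

```bash
python3 -m crank '[{"offset":[0,0,0.0003],"spin":0.08},{"offset":[0,0,0.0002],"spin":0.08},{"offset":[0,0,0.0002],"spin":0.08},{"offset":[0,0,0],"spin":0.03},{"offset":[0,0,0],"spin":0},{"offset":[0,0,0],"spin":0}]'
python3 m4.py w14
```

```text
time_s: 14.55
position: [0.6202, -0.1157, 0.3937]
tcp_rot: [[-0.0, -0.135, 0.991], [-0.0, 0.991, 0.135], [-1.0, 0.0, -0.0]]
force: [-0.1, 0.5, -2.6]
opening: 0.181
[ 0.6202 -0.1156  0.3937] [[-0.0001 -0.1348  0.9909]
 [ 0.      0.9909  0.1348]
 [-1.      0.     -0.    ]] [ 0.6673  0.3769 -1.3331] [-0.0877 -0.0155  0.0028]
```

```bash
python3 -m crank '[{"offset":[0,0,0],"spin":0.03},{"offset":[0,0,0],"spin":0.03},{"offset":[0,0,0],"spin":0},{"offset":[0,0,0],"spin":0}]'
python3 m4.py w15
```

```text
time_s: 15.05
position: [0.6202, -0.1156, 0.3937]
tcp_rot: [[-0.0, -0.075, 0.997], [-0.0, 0.997, 0.075], [-1.0, -0.0, -0.0]]
force: [-0.5, -0.1, -2.5]
opening: 0.184
[ 0.6203 -0.1156  0.3937] [[ 0.     -0.0747  0.9972]
 [ 0.      0.9972  0.0747]
 [-1.      0.      0.    ]] [ 0.8875  1.2304 -1.93  ] [-0.1202  0.0609  0.0363]
```

View pics/w15c.png

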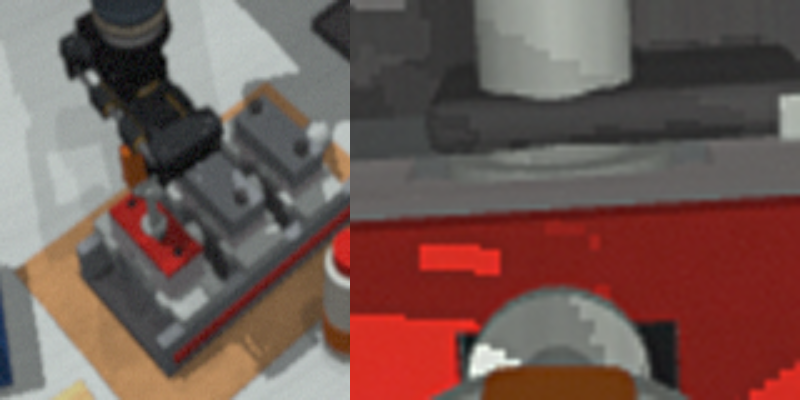

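```bash
python3 -m crank '[{"offset":[0,0,0],"spin":0.03},{"offset":[0,0,0],"spin":0.03},{"offset":[0,0,0],"spin":0},{"offset":[0,0,0],"spin":0}]'
python3 - <<'E'
from h import *
np.set_printoptions(precision=4,suppress=True)
s=bot.read_state();print(s['position'],s['tcp_rot'][:,2],s['force'],s['moment'])
c=cap('wrist');M=masks(c);W=cloud(c);np.savez('w16',**c)
for n in('w13','w15','w16'):
    c=dict(np.load(n+'.npz'));W=cloud(c);M=masks(c)
    p=M['red']&(abs(W[...,2]-.118)<.006)
    # edge far side : upper boundary of red per column
    es=[]
    for u in range(150,360,3):
        v=np.nonzero(p[:,u])[0]
        if len(v): es.append(W[v[0],u,:2])
    es=np.array(es);d=cv2.fitLine(es.astype(np.float32),cv2.DIST_HUBER,0,.001,.001).ravel();print(n,len(es),np.degrees(np.arctan2(d[1],d[0])))
E
```

```text
time_s: 15.55
position: [0.6205, -0.1157, 0.3939]
tcp_rot: [[0.001, -0.015, 1.0], [-0.0, 1.0, 0.015], [-1.0, -0.0, 0.001]]
force: [1.5, -0.3, -2.9]
opening: 0.181
[ 0.6205 -0.1157  0.3939] [0.9999 0.0149 0.0012] [ 1.5329 -0.319  -2.8934] [-0.0984 -0.3674  0.0157]
w13 50 7.8373556
w15 47 7.7362585
w16 49 7.6965675
```

```bash
python3 -m crank '[{"offset":[0,0,0],"spin":0.03},{"offset":[0,0,0],"spin":0.02},{"offset":[0,0,0],"spin":0},{"offset":[0,0,0],"spin":0}]'
python3 m4.py w17
```

```text
time_s: 16.0
position: [0.6207, -0.1158, 0.3939]
tcp_rot: [[0.002, 0.035, 0.999], [-0.001, 0.999, -0.035], [-1.0, -0.0, 0.002]]
force: [3.3, -1.7, -3.1]
opening: 0.177
[ 0.6206 -0.1158  0.3939] [[ 0.0015  0.0356  0.9994]
 [-0.0005  0.9994 -0.0356]
 [-1.     -0.0005  0.0016]] [ 3.9354 -0.8115 -3.4297] [-0.2907 -0.758   0.0236]
```

View pics/w17.png

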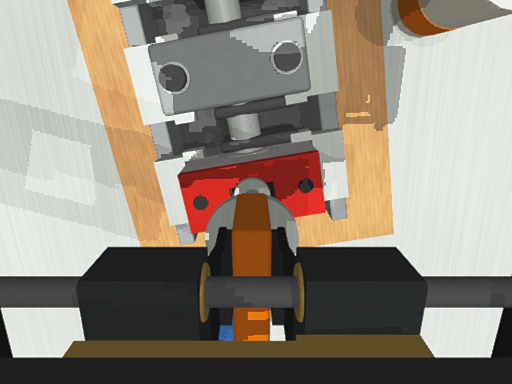

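View pics/w17c.png

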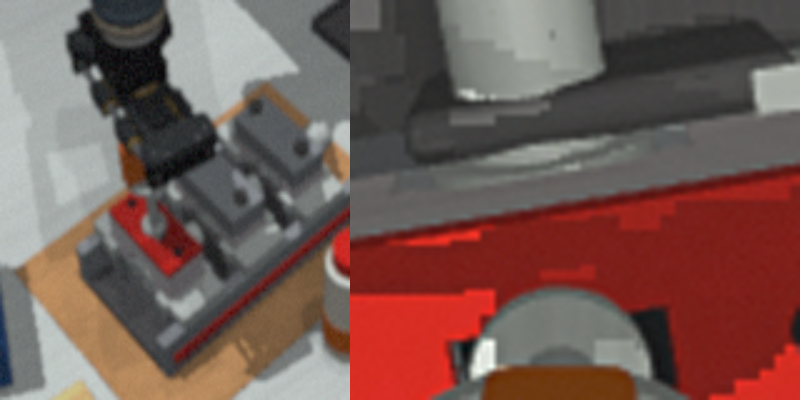

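The contact force is now building (+x, moment −0.76 N·m) at 99° tool turn: that is the stop. I ease back 3° and pull straight up, slowly at first.

```bash
python3 -m crank '[{"offset":[0,0,0],"spin":-0.04},{"offset":[0,0,0],"spin":0},{"offset":[-0.003,0,0],"spin":0},{"offset":[-0.003,0,0],"spin":0},{"offset":[-0.004,0,0],"spin":0},{"offset":[-0.005,0,0],"spin":0},{"offset":[0,0,0],"spin":0}]'
python3 m4.py w18
```

```text
time_s: 16.8
position: [0.62, -0.1155, 0.4089]
tcp_rot: [[-0.001, -0.004, 1.0], [0.0, 1.0, 0.004], [-1.0, 0.0, -0.001]]
force: [-0.2, 0.1, -7.9]
opening: 0.178
[ 0.6199 -0.1155  0.4087] [[-0.0014 -0.004   1.    ]
 [ 0.0001  1.      0.004 ]
 [-1.      0.0002 -0.0014]] [-0.207  -0.2901 -8.0765] [-0.0751  0.0378  0.0289]
```

View pics/w18c.png

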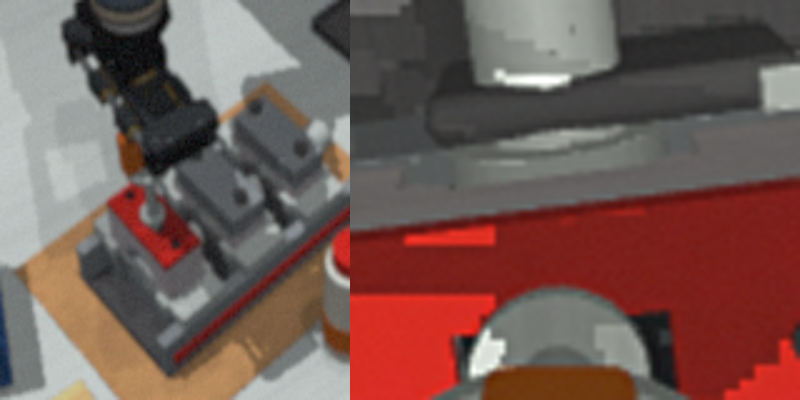

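The full weight (8 N) hangs on the puller. I continue up.

```bash
python3 -m crank '[{"offset":[-0.006,0,0],"spin":0},{"offset":[-0.01,0,0],"spin":0},{"offset":[-0.015,0,0],"spin":0},{"offset":[-0.02,0,0],"spin":0},{"offset":[-0.02,0,0],"spin":0},{"offset":[-0.02,0,0],"spin":0},{"offset":[-0.01,0,0],"spin":0},{"offset":[0,0,0],"spin":0},{"offset":[0,0,0],"spin":0}]'
python3 - <<'E'
from h import *
np.set_printoptions(precision=4,suppress=True)
s=bot.read_state();print(s['position'],s['tcp_rot'],s['force'],s['joint_positions'])
c=cap('wrist','w19');d=cap('scene','s19');t=cap('top','t19')
cv2.imwrite('pics/v19.png',np.hstack([cv2.resize(d['pixels'][60:300,120:340],(400,436)),cv2.resize(c['pixels'],(400,436))]))
W=cloud(t)
r=bot.regions_of('tray',t)[0];P=W[r['region']&(t['depth']>0)&(W[...,2]>.012)];print(r['p'],len(P),rect(P));
P=W[r['region']&(t['depth']>0)];print(rect(P))
E
```

```text
time_s: 17.8
position: [0.6199, -0.1155, 0.5093]
tcp_rot: [[-0.001, -0.004, 1.0], [0.0, 1.0, 0.004], [-1.0, 0.0, -0.001]]
force: [0.2, 0.3, -8.3]
opening: 0.185
[ 0.6199 -0.1155  0.5093] [[-0.0012 -0.004   1.    ]
 [ 0.0004  1.      0.004 ]
 [-1.      0.0004 -0.0012]] [ 0.181   0.3231 -8.2763] [-20.6927  25.3206  73.5561  -0.0029  81.1957 -20.9214]
0.61 331 (array([0.4835, 0.3612]), [np.float32(160.8891), np.float32(200.55147)], np.float32(7.483088))
(array([0.4835, 0.3612]), [np.float32(160.8891), np.float32(200.55147)], np.float32(7.483088))
```

View pics/v19.png

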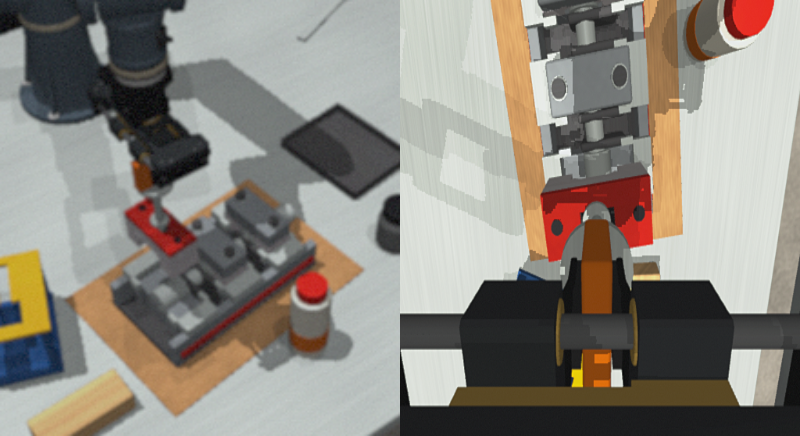

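The cap hangs level on the locked puller above its empty seat. The tray centre measures (0.4835, 0.361). I carry it there, keeping the yaw.

```bash
python3 -m crank '[{"offset":[0,0.02,-0.0058],"spin":0},{"offset":[0,0.035,-0.01],"spin":0},{"offset":[0,0.046,-0.0132],"spin":0},{"offset":[0,0.046,-0.0132],"spin":0},{"offset":[0,0.046,-0.0132],"spin":0},{"offset":[0,0.046,-0.0132],"spin":0},{"offset":[0,0.046,-0.0132],"spin":0},{"offset":[0,0.046,-0.0132],"spin":0},{"offset":[0,0.046,-0.0132],"spin":0},{"offset":[0,0.046,-0.0132],"spin":0},{"offset":[0,0.035,-0.01],"spin":0},{"offset":[0,0.0215,-0.0062],"spin":0}]'
python3 -m crank '[{"offset":[0,0,0],"spin":0},{"offset":[0,0,0],"spin":0},{"offset":[0,0,0],"spin":0},{"offset":[0,0,0],"spin":0}]'
python3 - <<'E'
from h import *
np.set_printoptions(precision=4,suppress=True)
s=bot.read_state();print(s['position'],s['tcp_rot'],s['force'],s['joint_positions'])
c=cap('wrist','w20');d=cap('scene','s20');t=cap('top','t20')
cv2.imwrite('pics/v20.png',np.hstack([cv2.resize(d['pixels'][40:260,240:440],(400,436)),cv2.resize(c['pixels'],(400,436))]))
W=cloud(d);M=masks(d);p=M['red']&(W[...,1]>.25)&(W[...,2]>.18)&(W[...,2]<.26);print('cap',p.sum(),rect(W[p]),np.median(W[p],0))
W=cloud(c);M=masks(c);p=M['red']&(W[...,2]>.18)&(W[...,2]<.26);print('cap',p.sum(),rect(W[p]),np.median(W[p],0))
E
```

```text
time_s: 19.2
position: [0.4787, 0.3666, 0.5093]
tcp_rot: [[-0.002, -0.007, 1.0], [0.002, 1.0, 0.007], [-1.0, 0.002, -0.002]]
force: [-0.0, -0.8, -9.0]
opening: 0.178
time_s: 19.6
position: [0.4811, 0.3624, 0.5096]
tcp_rot: [[-0.0, -0.003, 1.0], [-0.001, 1.0, 0.003], [-1.0, -0.001, -0.0]]
force: [1.0, -0.1, -7.0]
opening: 0.183
[0.4811 0.3624 0.5096] [[-0.0002 -0.0026  1.    ]
 [-0.0005  1.      0.0026]
 [-1.     -0.0005 -0.0002]] [ 1.0295 -0.1214 -6.9652] [26.3791 22.7806 77.7025 -0.0209 79.5421 26.2334]
cap 226 (array([0.487 , 0.3569]), [np.float32(49.584587), np.float32(104.70007)], np.float32(7.198809)) [0.4999 0.3493 0.2313]
cap 5423 (array([0.4816, 0.3597]), [np.float32(50.013805), np.float32(109.78528)], np.float32(7.1886783)) [0.4895 0.3694 0.2311]
```

View pics/v20.png

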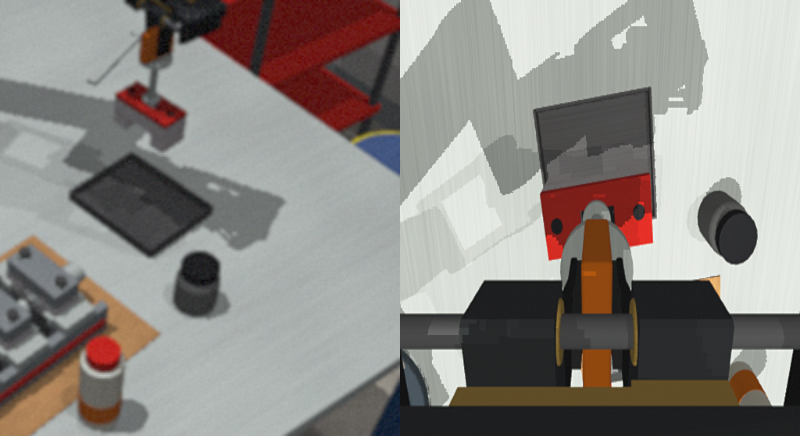

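The cap is centred over the tray within about 2 mm, level, with its bottom at z ≈ 0.173. I lower it.

```bash
python3 -m crank '[{"offset":[0.01,0,0.001],"spin":0},{"offset":[0.02,0.001,0.001],"spin":0},{"offset":[0.025,0,0],"spin":0},{"offset":[0.025,0,0],"spin":0},{"offset":[0.025,0,0],"spin":0},{"offset":[0.02,0,0],"spin":0},{"offset":[0.015,0,0],"spin":0},{"offset":[0.01,0,0],"spin":0},{"offset":[0.005,0,0],"spin":0},{"offset":[0,0,0],"spin":0},{"offset":[0,0,0],"spin":0}]'
python3 - <<'E'
from h import *
np.set_printoptions(precision=4,suppress=True)
s=bot.read_state();print(s['position'],s['force'],s['moment'])
c=cap('wrist','w21');d=cap('scene','s21')
cv2.imwrite('pics/v21.png',np.hstack([cv2.resize(d['pixels'][40:260,240:440],(400,436)),cv2.resize(c['pixels'],(400,436))]))
W=cloud(c);M=masks(c);p=M['red']&(W[...,2]>.05)&(W[...,2]<.1);print('cap',p.sum(),rect(W[p]),np.median(W[p],0))
E
```

```text
time_s: 20.85
position: [0.4831, 0.3645, 0.3555]
tcp_rot: [[0.002, -0.004, 1.0], [0.001, 1.0, 0.004], [-1.0, 0.001, 0.002]]
force: [0.5, 0.5, -8.0]
opening: 0.181
[0.4831 0.3645 0.3555] [ 0.5196  0.4745 -7.9871] [-0.0631  0.0507 -0.0171]
cap 5512 (array([0.484 , 0.3617]), [np.float32(50.760098), np.float32(110.11986)], np.float32(7.144061)) [0.4919 0.3714 0.077 ]
```

View pics/v21.png

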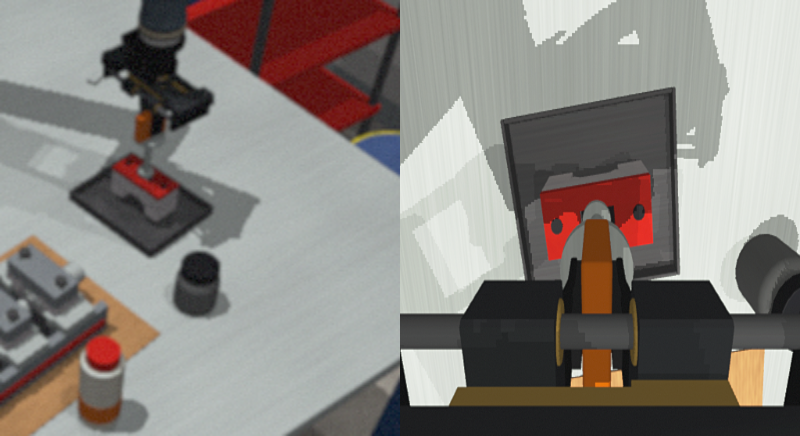

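15 mm to go, level and inside the walls. I lower slowly.

```bash
python3 -m crank '[{"offset":[0.005,0,0],"spin":0},{"offset":[0.005,0,0],"spin":0},{"offset":[0.003,0,0],"spin":0},{"offset":[0.0015,0,0],"spin":0},{"offset":[0.001,0,0],"spin":0},{"offset":[0.001,0,0],"spin":0},{"offset":[0,0,0],"spin":0},{"offset":[0,0,0],"spin":0},{"offset":[0,0,0],"spin":0}]'
python3 -m crank '[{"offset":[0.001,0,0],"spin":0},{"offset":[0.001,0,0],"spin":0},{"offset":[0,0,0],"spin":0},{"offset":[0,0,0],"spin":0}]'
```

```text
time_s: 21.85
position: [0.4829, 0.3644, 0.3386]
tcp_rot: [[0.001, -0.004, 1.0], [0.0, 1.0, 0.004], [-1.0, 0.0, 0.001]]
force: [0.1, 0.1, -2.7]
opening: 0.181
time_s: 22.25
position: [0.4827, 0.3643, 0.3361]
tcp_rot: [[-0.0, -0.004, 1.0], [-0.0, 1.0, 0.004], [-1.0, -0.0, -0.0]]
force: [0.1, 0.2, -1.9]
opening: 0.182
```

The cap stands in the tray and only the puller's weight is left. I lower until the flange rests on top.

```bash
python3 -m crank '[{"offset":[0.001,0,0],"spin":0},{"offset":[0,0,0],"spin":0},{"offset":[0,0,0],"spin":0}]'
python3 -m crank '[{"offset":[0.001,0,0],"spin":0},{"offset":[0,0,0],"spin":0},{"offset":[0,0,0],"spin":0}]'
python3 m4.py w22
```

```text
time_s: 22.55
position: [0.4827, 0.3644, 0.3358]
tcp_rot: [[0.001, -0.004, 1.0], [0.0, 1.0, 0.004], [-1.0, 0.0, 0.001]]
force: [-0.8, -0.6, 3.6]
opening: 0.182
time_s: 22.85
position: [0.4827, 0.3644, 0.3358]
tcp_rot: [[0.001, -0.004, 1.0], [0.001, 1.0, 0.004], [-1.0, 0.001, 0.001]]
force: [-2.7, -1.5, 7.7]
opening: 0.181
[0.4827 0.3644 0.3358] [[ 0.001  -0.0041  1.    ]
 [ 0.0005  1.      0.0041]
 [-1.      0.0005  0.001 ]] [-1.6617 -0.628   8.0722] [-0.4106  0.6359 -0.0104]
```

The flange is seated (pressing 8 N). I unload it, then open.

```bash
python3 -m crank '[{"offset":[-0.0017,0,0],"spin":0},{"offset":[0,0,0],"spin":0},{"offset":[0,0,0],"spin":0}]'
python3 -m crank '[{"offset":[0,0,0],"spin":0},{"offset":[0,0,0],"spin":0},{"offset":[0,0,0],"spin":0},{"offset":[0,0,0],"spin":0},{"offset":[0,0,0],"spin":0},{"offset":[0,0,0],"spin":0}]' 0.05
python3 - <<'E'
from h import *
c=cap('wrist','w23');d=cap('scene','s23')
cv2.imwrite('pics/v23.png',np.hstack([cv2.resize(d['pixels'][40:260,240:440],(400,436)),cv2.resize(c['pixels'],(400,436))]))
E
```

```text
time_s: 23.25
position: [0.4829, 0.3644, 0.3359]
tcp_rot: [[0.0, -0.004, 1.0], [0.0, 1.0, 0.004], [-1.0, 0.0, 0.0]]
force: [-0.4, -1.0, 1.1]
opening: 0.184
time_s: 23.85
position: [0.4828, 0.3643, 0.3359]
tcp_rot: [[0.0, -0.004, 1.0], [0.0, 1.0, 0.004], [-1.0, 0.0, 0.0]]
force: [-0.0, -0.1, 0.8]
opening: 0.557
```

View pics/v23.png

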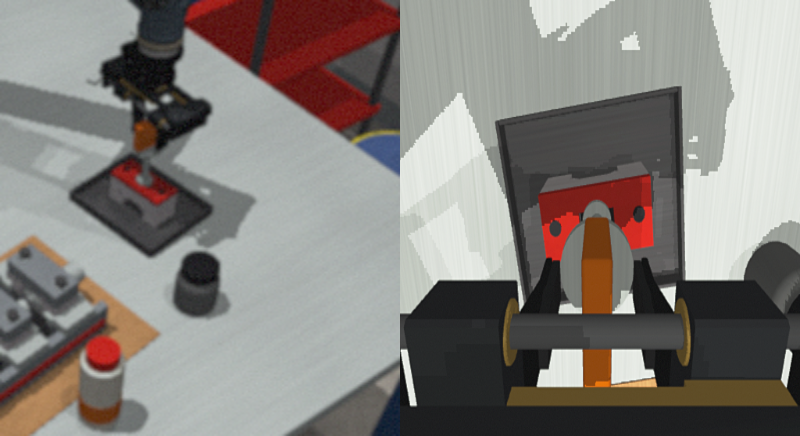

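The fingers are clear on both sides of the handle at (597,300) and the puller stands upright. I withdraw straight up and check.

```bash
python3 -m crank '[{"offset":[-0.01,0,0],"spin":0},{"offset":[-0.02,0,0],"spin":0},{"offset":[-0.03,0,0],"spin":0},{"offset":[-0.03,0,0],"spin":0},{"offset":[-0.03,0,0],"spin":0},{"offset":[-0.03,-0.03,0],"spin":0},{"offset":[0,-0.04,0],"spin":0},{"offset":[0,-0.04,0],"spin":0},{"offset":[0,-0.04,0],"spin":0},{"offset":[0,0,0],"spin":0},{"offset":[0,0,0],"spin":0}]'
python3 - <<'E'
from h import *
np.set_printoptions(precision=4,suppress=True)
c=cap('wrist','w24');d=cap('scene','s24')
cv2.imwrite('pics/v24.png',np.hstack([cv2.resize(d['pixels'][40:260,240:440],(400,436)),cv2.resize(c['pixels'],(400,436))]))
for x,n in((c,'w'),(d,'s')):
  W=cloud(x);M=masks(x)
  p=M['red']&(abs(W[...,2]-.062)<.02)&(W[...,1]>.2)&(W[...,0]<.6)
  print(n,'cap',p.sum(),rect(W[p]),np.percentile(W[p][:,2],[5,50,95]))
  p=M['orange']&(W[...,2]>.1)&(W[...,2]<.21)&(W[...,1]>.2)&(W[...,0]<.6)
  if p.any():print('handle',p.sum(),rect(W[p]),W[p][:,2].max())
t=cap('top');W=cloud(t)
for l in('spray_can','fluid_jar','timber'):
  r=bot.regions_of(l,t)
  if r:print(l,r[0]['extent'],np.median(W[r[0]['region']],0))
print(bot.read_state()['force'])
E
```

```text
time_s: 25.05
position: [0.4834, 0.2137, 0.4869]
tcp_rot: [[0.001, -0.002, 1.0], [0.001, 1.0, 0.002], [-1.0, 0.001, 0.001]]
force: [-0.0, 0.3, -0.1]
opening: 0.575
w cap 2553 (array([0.4827, 0.3603]), [np.float32(48.444153), np.float32(109.772705)], np.float32(7.293488)) [0.0609 0.0624 0.0638]
handle 682 (array([0.4828, 0.3428]), [np.float32(15.359182), np.float32(16.730097)], np.float32(90.147995)) 0.19518988676210758
s cap 230 (array([0.4835, 0.3613]), [np.float32(56.60743), np.float32(110.68002)], np.float32(7.6307516)) [0.0586 0.0629 0.0675]
handle 162 (array([0.4868, 0.3626]), [np.float32(12.859502), np.float32(55.422756)], np.float32(91.27399)) 0.19726783199680242
spray_can [249.4, 146.8, 19.8, 26.3] [0.7752 0.0338 0.1353]
fluid_jar [174.3, 170.2, 26.6, 20.4] [0.6995 0.2853 0.0882]
timber [354.5, 171.9, 44.4, 23.8] [ 0.7086 -0.3231  0.0397]
[-0.0647  0.7547 -0.1254]
```

View pics/v24.png

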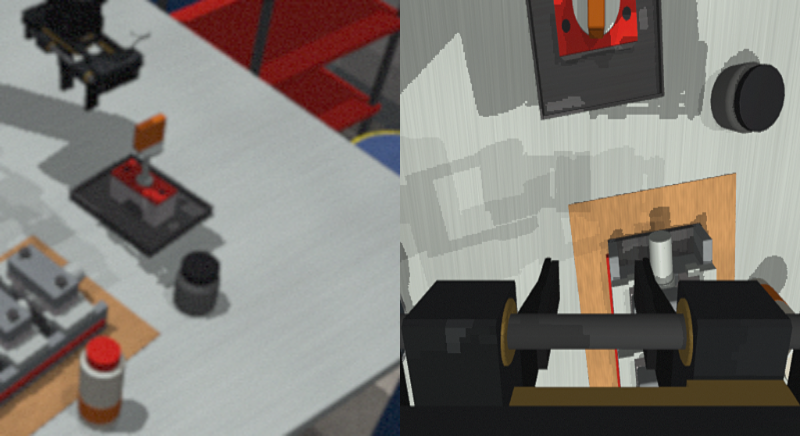

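The view shows the cap standing level in the tray, top at z 0.0624 (expected 0.062). The puller is upright in it at (150,150) and the gripper is well clear. I hand in.

```bash
python3 -c "
from rig import bot
s=bot.read_state();print(s['time_s'],s['force']);print(bot.hand_in())"
```

```text
25.35 [-0.06468202  0.7547151  -0.12540694]
the job is handed in; nothing more can be done
None
```

The bearing cap is standing upright in the tray with the puller locked in it. I handed the job in at 25.4 s of the 61 s allowed; no verdict came back.

I slid the puller to the wide end of the rack slot and lifted it off, then pushed its foot into the red cap's slot. I turned it clockwise until it loaded up, pulled the cap straight up, carried it to the tray, lowered it until the flange rested on top, and let go.

**Last checks:**
- **Cap:** it is level at (0.483, 0.361), with its top at z = 0.0624 against 0.062 expected when standing on the tray floor.
- **Puller:** it is upright with the handle at yaw 91°, about 96° clockwise of the slot, so it is well past the 60° where it holds.
- **Other objects:** the spray can, jar and timber are within about 2 mm of where they first measured, which is camera accuracy.
- **Gripper:** it is clear of everything, the force readings I took stayed far below the limits, and the gripper never came near the cap in the pictures.

**Stop not felt clearly:** at the stop I felt only a gentle sideways load (about 4 N), and it came at 97–99° rather than 90°. I took that as the stop and eased back about 2° before lifting; the cap's full weight then hung on the puller all the way.

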